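Set the coated panels to cure

ROBOT

A 6-joint arm with a two-finger parallel gripper is mounted at the origin on a cart in front of the work surface, level with it; the furniture and walls round the work are solid. World frame = base frame: x ahead of the robot, y to its left, z up, the work surface at z = 0. Lengths are in m, angles in degrees, forces in N, time in s.
With the tool pointing down it reaches from about 0.4 to 0.825 m from the base axis. Payload 7 kg.
Tool frame: the origin (TCP) lies midway between the tips of the shut fingers; the grasp point (between the pads) lies 19 mm behind it (r.grip_depth is the distance from the TCP to the grasp point, in m); z points along the fingers, y is the line along which they close (so a half turn about z gives the same grasp; the last joint's range is limited). The gripper opens to 88 mm and grips with 3 to 60 N. Pads are 19 mm wide; open, the fingers measure 130 mm over their backs; the gripper's body (78 mm by 193 mm) begins 47 mm behind the grasp point.
Start: joints at [16.507, 20.546, 0.682, 0, -70.136, -16.507], TCP at [0.675, -0, 0.227] pointing down, gripper open.
Joint ranges: [-176.03, 176.03], [-82.01, 121.73], [-58.28, 71.71], [-173.87, 95.51], [-174.79, -0.11], [-173.66, 173.66]. Speed limits (degrees/s): [136.94, 136.94, 172.46, 180, 180, 180].

INTERFACE

Orientations are given as [roll, pitch, yaw] about the fixed x, y, z axes, in that order (R = Rz(yaw) Ry(pitch) Rx(roll)).
In Python, from plant import r, capture, close_job, search_frame, outline_of gives the robot as it stands.
- The arm moves only by the shell command python3 -m creep 'ROWS' [FORCE]. ROWS is JSON, a list of rows, each a list of 7 numbers: the finger opening in mm, from 0 to 87.6, then the shift along the world's x, y, z in units of 25 mm (1.0 is 25 mm), then the turn, a rotation vector about the world's x, y, z in degrees. In form: [[hand, x, y, z, ax, ay, az], ...]. A call has 1 to 8 rows; each row shifts and turns the commanded pose from where the row before left it; what a row does not reach is not made up. A row lasts 1/12 s, in which the tool goes at most 41.7 mm and 7.16 degrees, less where a joint would pass 70% of its speed; a pose out of reach is approached as far as the arm can. A call is refused whole if a number of a shift passes 1 or a number of a turn 7.16, either way. A call with a gripper value outside its range is refused whole. The fingers move at their own pace and stop on an object; FORCE is the grip in N (left out, the last holds). Time passes only in rows, so rows that do not move let the fingers close. It gives the time, the measured TCP pose, the force, the opening and the grip force at its end, in the units of the state.
- r.get_state(): the state, without advancing time (a new reading comes with each control period).
- capture(name): name is "scene" or "side" or "wrist"; returns a dict with "frame" (400x640x3 uint8, red, green, blue), "K" (3x3 intrinsics, pixels), "origin" and "rotation" of the camera in the world. Camera axes: x right, y down, z forward; pixel columns grow to the right and rows downward; lengths in m; the calibration is good to about 2 mm. A picture is of the moment at which its call begins. There is no depth.
- close_job(): hands the job in; it is judged then, once.
Trained networks look in a picture, given as the dict that the camera call returned (one of the last four; its "shot" number tells which), for a name from the list of things; names that differ only in an ending like _2 or _b are one class to them, and where a whole thing is asked for, a point or a joint stands for the part that bears it (a point fixed in the world has none). Each returns a list of dicts, best first, with "conf" (0 to 1); they miss things now and then, are a little off and sometimes report something else, mostly with a low value. They report only what shows in the picture. A call takes as long as a camera call.
- search_frame(picture, target): "bbox" ([left, top, right, bottom] in pixels, round what is visible of it).
- outline_of(picture, target): "region" (400x640 bool, what is visible of it) and "bbox" ([left, top, right, bottom] in pixels, round what is visible of it).
The state is a dict: "time_s": time; "joints": joint angles; "qd": joint speeds; "joint_torque": joint torques, N m; "tcp_pos": TCP position; "eef_rot": TCP orientation; "contact_force": force on the tool from outside, world axes, zero at the start; "moment": the same for the moment, N m; "gripper_width": finger opening in m; "gripper_force": force on a finger pad.
Only numpy, scipy, OpenCV 4.12 (cv2) and the standard library are available. Lean on these libraries where they do the work, as an engineer would, in place of code of your own. Each camera call takes 0.05 s, during which the arm holds its last target. There are 200 camera calls.

TASK

Clear the orange mixing cup from in front of the curing rail by nesting it upright, fully down, in the grey cup. Lean the red and the blue panel, coated face up, square against the robot's side of the rail beside the white panel: each lower end on the worktop, the upper part resting on the bar, and a clear gap between all the panels. Do not disturb the white panel (its coat is wet) or the bottles around.

Things in the scene. Friction and masses are not known exactly. Their poses are not given: they have to be found in the camera images.
- rail: curing rail fixed to the worktop: a level black 14 mm round bar, its axis 75 mm above the worktop, along the body's y, on two steel uprights 300 mm apart (y = +-150 mm) with feet 26 mm wide and 6 mm thick that reach from 60 mm in front of the bar to 20 mm behind it; origin on the worktop under the middle of the bar, x level and away from the robot; panels go on the -x side
- red_panel: mortar test panel, a grey slab 160 (x) x 55 (y) x 14 (z) mm, 0.2 kg, its upper face coated red; origin at the centre of its uncoated underside, x along its length, z out of the coated face; starts flat on the worktop, coated face up
- blue_panel: mortar test panel, a grey slab 160 (x) x 55 (y) x 14 (z) mm, 0.2 kg, its upper face coated blue; origin at the centre of its uncoated underside, x along its length, z out of the coated face; starts flat on the worktop, coated face up
- red_panel_end0 (a point): middle of the end face of the red panel at its -x end, half way through its thickness
- red_panel_end1 (a point): middle of the end face of the red panel at its +x end, half way through its thickness
- blue_panel_end0 (a point): middle of the end face of the blue panel at its -x end, half way through its thickness
- blue_panel_end1 (a point): middle of the end face of the blue panel at its +x end, half way through its thickness
- white_panel: panel of the same size with a wet white coat, already leaning on the rail at 40 degrees to the worktop, square to it; loose. Origin on the worktop at the middle of its lower edge (about 100 mm in front of the bar), x level towards the rail, z up (the frame is not tilted with the slab)
- white_panel_mid (a point): centre of the underside of the white panel
- orange_cup: orange plastic mixing cup, 80 mm tall, tapering from 68 mm across at the rim (straight rim band 14 mm high) to 43 mm at the foot, wall 2 mm, raised inner floor 30 mm above the foot, 0.09 kg; origin at the centre of its foot, z up; stands in front of the rail, where a panel has to go
- grey_cup: grey plastic mixing cup, 80 mm tall, tapering from 68 mm across at the rim (straight rim band 14 mm high) to 43 mm at the foot, wall 2 mm, raised inner floor 30 mm above the foot, 0.09 kg; origin at the centre of its foot, z up; stands upright on the worktop, away from the rail; a like cup nests in it 30 mm higher than it
- bottle_blue_cap: sample bottle with a blue cap, 47 mm across, 75 mm tall, bystander; origin at the centre of its foot
- bottle_white: white sample bottle, 53 mm across, 81 mm tall, bystander; origin at the centre of its foot
- wash_bottle: wash bottle with a red spout, 98 x 67 x 181 mm, bystander; origin at the centre of its foot

How it is judged (in metres and radians):
At the end, for the whole second after the job is handed in: Orange cup upright in the upright grey cup (axes within 8 mm, 20-37 mm up), 0.1 m from its start. Red and blue panels on worktop and bar, robot side, coat up, 20-65 deg tilt, within 125 mm of the bar's middle, square within 0.3 rad; centres 58 mm apart, no touch; white moved under 20 mm (horizontal distance between orange_cup and grey_cup below 0.008 m and z of orange_cup in the frame of grey_cup between 0.02 and 0.037 m and distance of orange_cup from where it was at the start of the episode above 0.1 m and angle between grey_cup's own z axis and vertical below 0.1 rad and angle between orange_cup's own z axis and vertical below 0.12 rad and height (world z) of grey_cup below 0.01 m and linear speed of each of orange_cup, red_panel, blue_panel below 0.02 m/s and angle between red_panel's own z axis and vertical between 0.35 and 1.15 rad and contact force between each of red_panel, blue_panel and rail above 0.1 N and height (world z) of any of red_panel_end0, red_panel_end1 below 0.015 m and x of each of red_panel, blue_panel in the frame of rail below 0 m and y of red_panel in the frame of rail between -0.125 and 0.125 m and angle between the y axis of each of red_panel, blue_panel and the y axis of rail, either way round below 0.3 rad and distance between each of red_panel, blue_panel and white_panel_mid above 0.058 m and contact force between each of red_panel, blue_panel and white_panel below 0.05 N and angle between blue_panel's own z axis and vertical between 0.35 and 1.15 rad and height (world z) of any of blue_panel_end0, blue_panel_end1 below 0.015 m and y of blue_panel in the frame of rail between -0.125 and 0.125 m and distance between red_panel and blue_panel above 0.058 m and contact force between red_panel and blue_panel below 0.05 N and distance of white_panel_mid from where it was at the start of the episode below 0.02 m).
It fails at once if the white panel is shifted by more than 20 mm (distance of white_panel_mid from where it was at the start of the episode above 0.02 m).
It fails at once if the blue-capped bottle is shifted by more than 30 mm (distance of bottle_blue_cap from where it was at the start of the episode above 0.03 m).
It fails at once if the white bottle is shifted by more than 30 mm (distance of bottle_white from where it was at the start of the episode above 0.03 m).
It fails at once if the wash bottle is shifted by more than 30 mm (distance of wash_bottle from where it was at the start of the episode above 0.03 m).
It also fails if it takes over 66 s, if anything falls off the work surface, if the arm or the gripper's body presses on something with over 40 N, if the wrist force passes 120 N, or if a joint passes its speed limit or range.

## Working session

There is one attempt and no reset: what is moved stays moved. The work goes in short steps, Python scripts to look and compute and a shell command to move; the robot and the scene stay as the last step left them, time stands still between calls to the robot, and variables do not carry over. Pictures are saved under pics/ and viewed, at most 10 in all, crops included, and the job is handed in when it is done.

```bash
ls; mkdir -p pics
cat > h.py <<'E'
import numpy as np, cv2
from plant import r, capture, close_job, search_frame, outline_of
def ray(p,u,v):
    K=np.array(p["K"]);d=np.array(p["rotation"])@np.linalg.inv(K)@np.array([u,v,1.]);return np.array(p["origin"]),d
def at(p,u,v,z):
    o,d=ray(p,u,v);return o+d*(z-o[2])/d[2]
def proj(p,X):
    c=np.array(p["rotation"]).T@(np.array(X)-np.array(p["origin"]));q=np.array(p["K"])@c;return q[:2]/q[2]
E
python3 - <<'E'
from h import *
for n in("scene","side"):
    p=capture(n);cv2.imwrite(f"pics/{n}0.png",p["frame"][:,:,::-1])
    print(n,np.round(p["origin"],3),np.round(p["rotation"],3).tolist(),p["K"][0][0])
    for t in["rail","red_panel","blue_panel","white_panel","orange_cup","grey_cup","bottle_blue_cap","bottle_white","wash_bottle"]:
        o=outline_of(p,t)[:1]
        for d in o:
            c=cv2.findContours(d["region"].astype(np.uint8),0,1)[0];c=max(c,key=cv2.contourArea)
            z=.014 if t in("red_panel","blue_panel") else 0
            q=cv2.boxPoints(cv2.minAreaRect(c))
            print(t,round(d["conf"],2),np.round(d["bbox"]).tolist())
            if z:
                a=cv2.approxPolyDP(c,6,True)[:,0]
                print([np.round(at(p,u,v,z)[:2],3).tolist() for u,v in a],a.tolist())
E
```

```text
pics
scene [-0.06   1.132  1.111] [-128.228, -0.156, -153.346] 430.1474775320317
rail 0.65 [316.0, 167.0, 367.0, 223.0]
red_panel 0.87 [272.0, 267.0, 294.0, 306.0]Traceback (most recent call last):
  File "<stdin>", line 14, in <module>
  File "h.py", line 6, in at
    o,d=ray(p,u,v);return o+d*(z-o[2])/d[2]
                                       ~^^^
IndexError: invalid index to scalar variable.
```

```bash
cat > h.py <<'E'
import numpy as np, cv2
from scipy.spatial.transform import Rotation as Ro
from plant import r, capture, close_job, search_frame, outline_of
def RR(p): return Ro.from_euler("xyz",p["rotation"],degrees=True).as_matrix()
def ray(p,u,v):
    return np.array(p["origin"]),RR(p)@np.linalg.inv(np.array(p["K"]))@np.array([u,v,1.])
def at(p,u,v,z):
    o,d=ray(p,u,v);return o+d*(z-o[2])/d[2]
def proj(p,X):
    c=RR(p).T@(np.array(X)-np.array(p["origin"]));q=np.array(p["K"])@c;return q[:2]/q[2]
E
cat > look.py <<'E'
from h import *
import sys
for n in("scene","side"):
    p=capture(n);cv2.imwrite(f"pics/{n}0.png",p["frame"][:,:,::-1])
    print(n,np.round(p["origin"],3),np.round(p["rotation"],1).tolist(),p["K"][0][0])
    for t in["rail","red_panel","blue_panel","white_panel","orange_cup","grey_cup","bottle_blue_cap","bottle_white","wash_bottle"]:
        for d in outline_of(p,t)[:1]:
            c=cv2.findContours(d["region"].astype(np.uint8),0,1)[0];c=max(c,key=cv2.contourArea)
            print(t,round(d["conf"],2),np.round(d["bbox"]).tolist())
            b=d["bbox"];m=(b[0]+b[2])/2
            if "panel" in t:
                a=cv2.approxPolyDP(c,3,True)[:,0]
                print("  ",[np.round(at(p,u,v,.014)[:2],3).tolist() for u,v in a],a.tolist())
            else: print("   bottom@z0",np.round(at(p,m,b[3],0),3)[:2],"top@.08",np.round(at(p,m,b[1],.08),3)[:2])
E
python3 look.py; python3 -c "
import cv2;import numpy as np
a=cv2.imread('pics/scene0.png');b=cv2.imread('pics/side0.png')
cv2.imwrite('pics/a.png',cv2.resize(a[120:360,180:500],(800,600),interpolation=2));print(a.shape)
cv2.imwrite('pics/b.png',b)"
```

```text
scene [-0.06   1.132  1.111] [-128.2, -0.2, -153.3] 430.1474775320317
rail 0.55 [314.0, 165.0, 369.0, 228.0]
   bottom@z0 [0.427 0.009] top@.08 [ 0.559 -0.269]
red_panel 0.89 [272.0, 268.0, 295.0, 307.0]
   [[0.488, 0.281], [0.529, 0.306], [0.455, 0.455], [0.412, 0.425]] [[292, 267], [278, 268], [273, 308], [290, 306]]
blue_panel 0.55 [362.0, 162.0, 398.0, 175.0]
   [[0.366, -0.452], [0.411, -0.484], [0.502, -0.356], [0.459, -0.335], [0.373, -0.404]] [[397, 168], [390, 162], [361, 171], [368, 176], [392, 173]]
white_panel 0.6 [331.0, 172.0, 364.0, 208.0]
   [[0.586, -0.305], [0.583, -0.238], [0.489, -0.167], [0.436, -0.179], [0.408, -0.135], [0.406, -0.172]] [[339, 172], [333, 180], [346, 195], [359, 197], [361, 205], [365, 200]]
orange_cup 0.62 [339.0, 195.0, 362.0, 218.0]
   bottom@z0 [ 0.42  -0.059] top@.08 [ 0.44  -0.094]
grey_cup 0.91 [313.0, 227.0, 333.0, 251.0]
   bottom@z0 [0.436 0.152] top@.08 [0.454 0.116]
bottle_blue_cap 0.54 [285.0, 187.0, 298.0, 203.0]
   bottom@z0 [ 0.672 -0.032] top@.08 [ 0.672 -0.039]
bottle_white 0.68 [351.0, 138.0, 364.0, 159.0]
   bottom@z0 [ 0.564
[... 580 characters left out ...]
, 292], [292, 333], [308, 344]]
white_panel 0.97 [303.0, 212.0, 351.0, 250.0]
   [[0.554, -0.039], [0.417, -0.118], [0.412, -0.178], [0.545, -0.095]] [[345, 212], [303, 234], [303, 249], [345, 225]]
orange_cup 0.76 [290.0, 199.0, 314.0, 229.0]
   bottom@z0 [ 0.419 -0.083] top@.08 [ 0.424 -0.037]
grey_cup 0.73 [291.0, 156.0, 310.0, 186.0]
   bottom@z0 [0.431 0.115] top@.08 [0.437 0.169]
bottle_blue_cap 0.55 [377.0, 192.0, 392.0, 216.0]
   bottom@z0 [ 0.674 -0.055] top@.08 [ 0.672 -0.033]
bottle_white 0.61 [368.0, 312.0, 387.0, 348.0]
   bottom@z0 [ 0.561 -0.509] top@.08 [ 0.564 -0.462]
wash_bottle 0.77 [332.0, 112.0, 346.0, 134.0]
   bottom@z0 [0.599 0.397] top@.08 [0.601 0.425]
(400, 640, 3)
```

View pics/a.png

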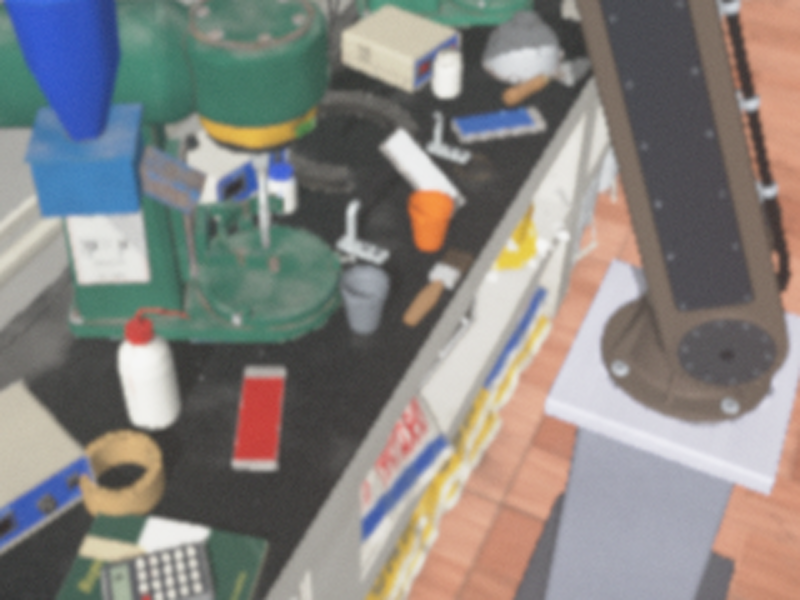

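View pics/b.png

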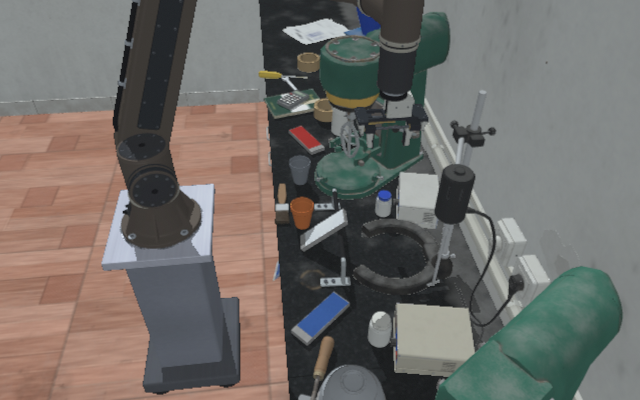

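```bash
python3 -m creep '[[87,-1,-0.5,0.7,0,0,0],[87,-1,-0.5,0.7,0,0,0],[87,-1,-0.5,0.7,0,0,0],[87,-1,-0.5,0.7,0,0,0],[87,-1,-0.5,0.7,0,0,0],[87,-1,-0.5,0.7,0,0,0],[87,-1,-0.5,0.7,0,0,0],[87,-1,-0.5,0.7,0,0,0]]' 20
cat > w.py <<'E'
from h import *
import sys
s=r.get_state();print(s["time_s"],np.round(s["tcp_pos"],4),np.round(s["eef_rot"],1))
p=capture("wrist");cv2.imwrite(f"pics/{sys.argv[1]}.png",p["frame"][:,:,::-1])
print(np.round(p["origin"],3),np.round(p["rotation"],1).tolist(),p["K"][0][0])
for t in sys.argv[2:]:
    for d in outline_of(p,t)[:1]:
        c=cv2.findContours(d["region"].astype(np.uint8),0,1)[0];c=max(c,key=cv2.contourArea)
        print(t,round(d["conf"],2),np.round(d["bbox"]).tolist())
        if "panel" in t:
            a=cv2.approxPolyDP(c,8,True)[:,0]
            print("  ",[np.round(at(p,u,v,.014)[:2],4).tolist() for u,v in a],a.tolist())
            print("  rect",[np.round(at(p,u,v,.014)[:2],4).tolist() for u,v in cv2.boxPoints(cv2.minAreaRect(c))])
E
python3 w.py w1 rail white_panel orange_cup grey_cup red_panel blue_panel
```

```text
time_s: 1.82
tcp_pos: [0.4735, -0.1006, 0.3675]
eef_rot: [-180.0, 0.0, -90.0]
contact_force: [0.6, 0.2, 0.6]
gripper_width: 0.087
gripper_force: 0.0
1.8167 [ 0.4735 -0.1006  0.3675] [-180.    0.  -90.]
[ 0.474 -0.182  0.526] [162.5, 0.0, 180.0] 316.10858645166303
rail 0.86 [282.0, 0.0, 341.0, 227.0]
white_panel 0.61 [274.0, 99.0, 368.0, 147.0]
   [[0.5482, -0.1806], [0.5479, -0.1177], [0.4084, -0.1272], [0.4088, -0.1761]] [[275, 102], [277, 143], [364, 137], [365, 105]]
  rect [[0.5481, -0.1836], [0.4075, -0.1835], [0.4048, -0.1161], [0.5512, -0.1162]]
orange_cup 0.93 [339.0, 160.0, 385.0, 208.0]
grey_cup 0.71 [331.0, 272.0, 369.0, 325.0]
```

View pics/w1.png

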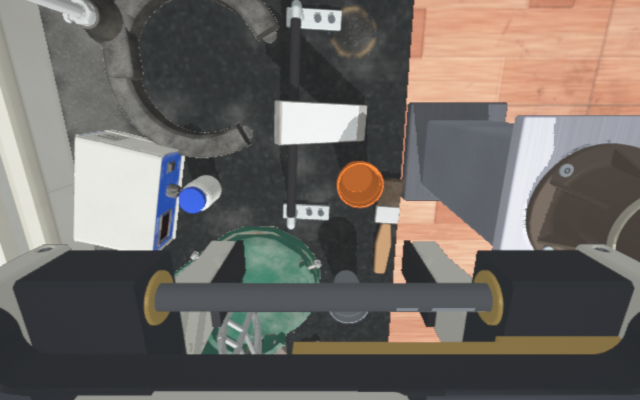

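Run:
```python
from h import *
p=capture("wrist")
for n,u,v,z in[("barA",291,212,.075),("barB",296,12,.075),("barmid",293,60,.075),("barmid2",291.5,170,.075),("whlowA",365,105,.011),("whlowB",364,137,.011),("whupA",275,102,.113),("whupB",277,143,.113),("orange",360.5,184.5,.08),("grey foot",348,297,.08),("foot1",329,212,.006),("foot2",341,18,.006),("handle",397,214,.01),("bluecap",193,199,.075)]:
    print(n,np.round(at(p,u,v,z),4)[:2])
```

```text
barA [ 0.5232 -0.0217]
barB [ 0.5087 -0.2877]
barmid [ 0.5141 -0.2323]
barmid2 [ 0.5205 -0.0861]
whlowA [ 0.4095 -0.1753]
whlowB [ 0.4092 -0.1262]
whupA [ 0.5346 -0.1801]
whupB [ 0.5344 -0.1296]
orange [ 0.4206 -0.0657]
grey foot [0.4343 0.1237]
foot1 [0.4645 0.0029]
foot2 [ 0.4486 -0.2963]
handle [0.3469 0.0053]
bluecap [ 0.6683 -0.0423]
```

```bash
cat > cup.py <<'E'
from h import *
from scipy.optimize import least_squares
t=np.linspace(0,2*np.pi,60);C=np.c_[np.cos(t),np.sin(t)]
def box(p,x,y,z0=0):
    P=np.vstack([np.c_[C*rr+[x,y],np.full(60,z0+z)] for rr,z in((.0215,0),(.034,.066),(.034,.08))])
    q=np.array([proj(p,X) for X in P]);return np.r_[q.min(0),q.max(0)]
if __name__=="__main__":
    ps={n:capture(n) for n in("scene","side","wrist")}
    for t_,x0 in(("orange_cup",(.42,-.066)),("grey_cup",(.434,.124))):
        B={n:np.array(search_frame(p,t_)[0]["bbox"],float) for n,p in ps.items()}
        for use in(("scene","side"),("wrist",),("scene","side","wrist")):
            k=lambda n:[0,2] if (n=="wrist" and t_[0]=="g") else ([0,1,2] if t_[0]=="o" else [0,1,2,3])
            f=lambda v:np.concatenate([(box(ps[n],*v)-B[n])[k(n)] for n in use])
            s=least_squares(f,x0);print(t_,use,np.round(s.x,4),np.round(s.fun,1))
E
python3 cup.py
```

```text
orange_cup ('scene', 'side') [ 0.4232 -0.0641] [ 2.4  1.2  0.8  1.2 -1.2  1.2]
orange_cup ('wrist',) [ 0.4177 -0.0651] [-0.7  0.   0.7]
orange_cup ('scene', 'side', 'wrist') [ 0.4192 -0.0648] [ 3.4  1.4  1.9 -0.2 -0.9 -0.1 -1.7  0.2 -0.4]
grey_cup ('scene', 'side') [0.4296 0.1385] [ 1.3 -0.3 -0.8  3.   0.9  1.5  0.3  0.6]
grey_cup ('wrist',) [0.4329 0.1939] [0. 0.]
grey_cup ('scene', 'side', 'wrist') [0.4327 0.1383] [ 0.5 -0.6 -1.6  2.7  1.9  1.4  1.3  0.6  0.2  1.5]
```

```bash
python3 -m creep '[[87,-0.27,0.18,-1,0,0,0],[87,-0.27,0.18,-1,0,0,0],[87,-0.27,0.18,-1,0,0,0],[87,-0.27,0.18,-1,0,0,0],[87,-0.27,0.18,-1,0,0,0],[87,-0.27,0.18,-1,0,0,0],[87,-0.27,0.17,-1,0,0,0],[87,-0.27,0.17,-1,0,0,0]]'
python3 -m creep '[[87,0,0,-0.9,0,0,0],[87,0,0,-0.9,0,0,0],[87,0,0,-0.9,0,0,0],[87,0,0,-0.9,0,0,0],[87,0,0,-0.9,0,0,0],[87,0,0,0,0,0,0],[60,0,0,0,0,0,0],[60,0,0,0,0,0,0]]' 15
python3 -m creep '[[60,0,0,0,0,0,0],[60,0,0,0,0,0,0]]'
```

```text
time_s: 3.33
tcp_pos: [0.4206, -0.0644, 0.1657]
eef_rot: [-180.0, 0.0, -90.0]
contact_force: [1.2, 0.8, -0.3]
gripper_width: 0.0869
gripper_force: 0.0
time_s: 4.0
tcp_pos: [0.4218, -0.0644, 0.0551]
eef_rot: [-179.9, -0.0, -90.0]
contact_force: [-0.2, -0.3, -0.4]
gripper_width: 0.0788
gripper_force: 0.0
time_s: 4.17
tcp_pos: [0.4218, -0.0643, 0.0553]
eef_rot: [-179.9, 0.0, -90.0]
contact_force: [-1.0, -0.8, 2.7]
gripper_width: 0.0669
gripper_force: 15.0
```

```bash
python3 -m creep '[[60,0,0,0.5,0,0,0],[60,0,0,1,0,0,0],[60,0,0,1,0,0,0],[60,0,0.5,1,0,0,0],[60,0,1,1,0,0,0],[60,0,1,0.5,0,0,0],[60,0,1,0,0,0,0],[60,0,0.5,0,0,0,0]]'
cat > cup2.py <<'E'
from cup import *
z0=float(__import__("sys").argv[1]);s=r.get_state();print(np.round(s["tcp_pos"],4))
ps={n:capture(n) for n in("scene","side","wrist")}
for n,p in ps.items(): cv2.imwrite(f"pics/c_{n}.png",p["frame"][:,:,::-1])
for t_,x0,z in(("orange_cup",(.42,-.0),z0),("grey_cup",(.434,.124),0)):
    for n,p in ps.items():
        o=outline_of(p,t_)
        if not o: print(t_,n,"none");continue
        b=np.array(o[0]["bbox"],float)
        f=lambda v:box(p,*v,z)-b
        s=least_squares(f,x0,loss="soft_l1");print(t_,n,round(o[0]["conf"],2),b,np.round(s.x,4),np.round(f(s.x),1))
E
python3 cup2.py 0.125
```

```text
time_s: 4.83
tcp_pos: [0.4218, 0.0378, 0.1813]
eef_rot: [-179.7, 0.2, -90.0]
contact_force: [0.0, -0.2, -0.7]
gripper_width: 0.0669
gripper_force: 15.0
[0.4218 0.0378 0.1813]
orange_cup scene 0.89 [329.5 182.8 350.5 208.8] [0.4289 0.0319] [ 0.8 -0.6 -0.8  0.6]
orange_cup side 0.93 [288.1 141.9 310.4 177. ] [0.4233 0.0359] [-0.6  1.2  0.6 -1.1]
orange_cup wrist 0.8 [255.2 190.1 394.1 336.2] [0.4208 0.037 ] [-1.2  0.2  1.2 -0. ]
grey_cup scene 0.93 [313.5 225.7 335.  251. ] [0.4384 0.1353] [ 1.1 -0.8 -1.1  0.8]
grey_cup side 0.46 [294.9 160.6 311.2 184.8] [0.4417 0.1334] [-2.4 -3.8  2.5  1.7]
grey_cup wrist none
```

```bash
python3 -m creep '[[60,0.1,0.8,0,0,0,0],[60,0.1,1,0,0,0,0],[60,0.1,1,0,0,0,0],[60,0.1,1,0,0,0,0],[60,0,0.3,0,0,0,0],[60,0,0,0,0,0,0]]'
python3 cup2.py 0.128; python3 -c "
import cv2,numpy as np
a=cv2.imread('pics/c_scene.png')[140:290,260:400];b=cv2.imread('pics/c_side.png')[80:230,240:380]
cv2.imwrite('pics/c.png',np.hstack([cv2.resize(i,(392,420),interpolation=2) for i in(a,b)]))"
```

```text
time_s: 5.78
tcp_pos: [0.4313, 0.1391, 0.1788]
eef_rot: [180.0, -0.0, -89.9]
contact_force: [0.0, -0.7, -0.6]
gripper_width: 0.0667
gripper_force: 15.0
[0.4313 0.1391 0.1788]
orange_cup scene 0.52 [335.4 172.6 365.7 207.8] [0.4001 0.0006] [ 6.   6.5 -4.8 -1.7]
orange_cup side 0.55 [288.9 126.9 310.5 155.2] [0.4326 0.127 ] [-0.4 -2.   0.4  1.4]
orange_cup wrist 0.85 [255.7 191.2 391.5 338.3] [0.4306 0.1356] [-4.7 -1.3  5.4  1.7]
grey_cup scene 0.7 [317.  227.6 333.9 251.2] [0.433  0.1366] [-1.2 -2.   1.2  1.3]
grey_cup side 0.88 [290.5 156.5 311.8 183.2] [0.4363 0.1441] [ 0.1 -1.6 -0.1  1.3]
grey_cup wrist 0.83 [283.3 159.5 363.2 214.1] [0.4307 0.1362] [ 0.1 -2.2 -0.1 22.3]
```

View pics/c.png

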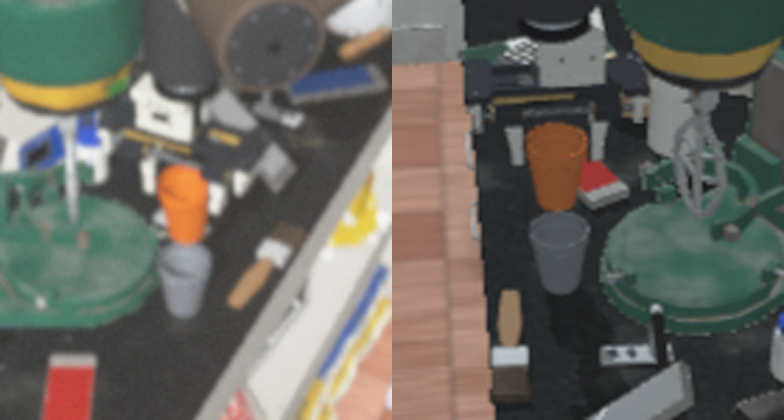

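```bash
python3 -m creep '[[60,0,0,-0.8,0,0,0],[60,0,0,-0.8,0,0,0],[60,0,0,-0.8,0,0,0],[60,0,0,-0.5,0,0,0],[60,0,0,-0.3,0,0,0],[60,0,0,-0.2,0,0,0],[60,0,0,-0.2,0,0,0],[60,0,0,0,0,0,0]]'
```

```text
time_s: 6.9
tcp_pos: [0.431, 0.1379, 0.0887]
eef_rot: [180.0, -0.0, -90.0]
contact_force: [0.6, 0.5, -1.0]
gripper_width: 0.0664
gripper_force: 15.0
```

```bash
python3 -m creep '[[60,0,0,-0.1,0,0,0],[60,0,0,-0.1,0,0,0],[75,0,0,0,0,0,0],[87,0,0,0,0,0,0],[87,0,0,0,0,0,0],[87,0,0,0,0,0,0],[87,0,0,0.5,0,0,0],[87,0,0,1,0,0,0]]'
python3 -m creep '[[87,0,0,1,0,0,0],[87,0,0.3,1,0,0,7],[87,0,1,1,0,0,7],[87,0,1,0.3,0,0,7],[87,0,1,0,0,0,4],[87,0,1,0,0,0,0],[87,0,0.6,0,0,0,0],[87,0,0,0,0,0,0]]'
python3 w.py w2 red_panel
python3 cup2.py 0.03 | grep -v wrist
```

```text
time_s: 7.57
tcp_pos: [0.4292, 0.1367, 0.1197]
eef_rot: [179.7, -0.2, -90.0]
contact_force: [0.4, -0.0, -0.2]
gripper_width: 0.0865
gripper_force: 0.0
time_s: 8.23
tcp_pos: [0.4311, 0.2627, 0.2038]
eef_rot: [-180.0, -0.0, -64.9]
contact_force: [-0.1, -0.3, 0.1]
gripper_width: 0.087
gripper_force: 0.0
8.2333 [0.4311 0.2627 0.2038] [-180.    -0.   -64.9]
[0.466 0.189 0.363] [162.5, -0.0, -155.0] 316.10858645166303
red_panel 0.63 [229.0, 170.0, 282.0, 280.0]
   [[0.4868, 0.2764], [0.5319, 0.3025], [0.4652, 0.4283], [0.4196, 0.407]] [[273, 167], [227, 171], [243, 282], [283, 282]]
  rect [[0.5332, 0.3002], [0.4847, 0.2713], [0.4139, 0.4035], [0.4682, 0.4369]]
[0.4306 0.2604 0.2035]
orange_cup scene 0.73 [314.6 223.5 335.  238.1] [0.4472 0.1135] [ 0.5 -9.2 -0.5  3.1]
orange_cup side 0.83 [291.  150.1 311.2 168.1] [0.44   0.1813] [-0.4 -9.4  0.4  2.2]
grey_cup scene 0.74 [316.  235.7 331.6 250.7] [0.438  0.1396] [ -1.9 -10.1   1.9   1.9]
grey_cup side 0.59 [292.8 294.7 349.  342.9] [ 0.4195 -0.4499] [  9.4   7.5 -18.1  -1.9]
```

View pics/w2.png

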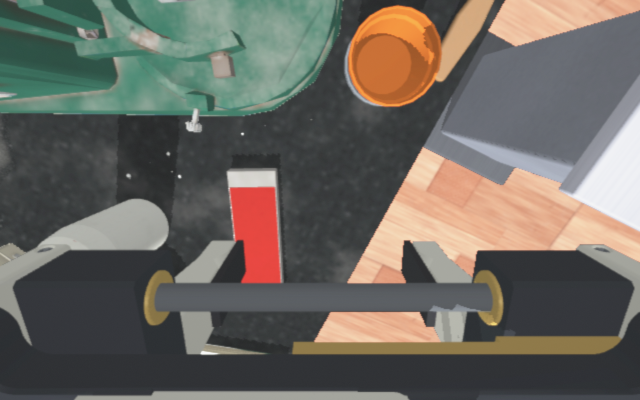

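Run:
```python
from h import *
p=capture("wrist")
for u,v in((168,232),(160,205),(145,200),(167,245)): print(u,v,np.round(at(p,u,v,0),3)[:2],np.round(at(p,u,v,.1),3)[:2])
for u,v in((229,169),(278,169),(243,282),(283,282)): print(u,v,np.round(at(p,u,v,.014),4)[:2])
for n in("scene","side"):
    q=capture(n);d=outline_of(q,"wash_bottle")[0];m=d["region"];b=d["bbox"];print(n,d["conf"],b)
    for v in (int(b[3])-3,int(b[3])-8,int(b[3])-14):
        c=np.where(m[v])[0];print(v,c.min(),c.max(),*[np.round(at(q,k,v,.0),3)[:2] for k in(c.min(),c.max())])
```

```text
168 232 [0.575 0.408] [0.545 0.347]
160 205 [0.594 0.378] [0.559 0.325]
145 200 [0.612 0.38 ] [0.572 0.326]
167 245 [0.571 0.426] [0.542 0.36 ]
229 169 [0.5308 0.2968]
278 169 [0.4809 0.2736]
243 282 [0.4655 0.426 ]
283 282 [0.4198 0.4048]
scene 0.74 [227.1, 243.3, 256.5, 289.5]
286 232 250 [0.63  0.432] [0.577 0.406]
281 231 251 [0.646 0.416] [0.586 0.386]
275 229 250 [0.668 0.398] [0.604 0.366]
side 0.82 [333.6, 109.0, 345.4, 135.3]
132 333 340 [0.579 0.414] [0.605 0.411]
127 332 341 [0.579 0.448] [0.613 0.444]
121 332 346 [0.585 0.488] [0.638 0.483]
```

```bash
python3 -m creep '[[87,0.3,0.4,-0.5,0,0,1],[87,0.3,0.4,-0.9,3,1.5,0],[87,0.35,0.4,-0.9,3,1.5,0],[87,0.35,0.4,-0.9,3,1.5,0],[87,0.35,0.4,-0.9,3,1.5,0],[87,0.33,0.24,-0.9,3,1.5,0],[87,0,0,-0.9,3,1.4,0],[87,0,0,0,0,0,0]]'
python3 w.py w3 red_panel
python3 - <<'E'
import sys;sys.path.insert(0,'.')
from h import *
p=capture("side");q=capture("scene")
a=p["frame"][90:190,240:380,::-1];b=q["frame"][210:330,220:330,::-1]
w=cv2.imread('pics/w3.png')
cv2.imwrite('pics/d.png',np.hstack([cv2.resize(a,(390,400),interpolation=2),cv2.resize(b,(390,400),interpolation=2)]))
E
```

```text
time_s: 9.7
tcp_pos: [0.4792, 0.3142, 0.0513]
eef_rot: [179.4, 20.2, -64.4]
contact_force: [-0.6, -0.5, -0.1]
gripper_width: 0.0868
gripper_force: 0.0
9.7 [0.4792 0.3142 0.0513] [179.4  20.2 -64.4]
[0.538 0.197 0.172] [142.3, -0.6, -154.2] 316.10858645166303
red_panel 0.95 [250.0, 154.0, 341.0, 318.0]
   [[0.5328, 0.2948], [0.4862, 0.3972], [0.4377, 0.3745], [0.4875, 0.2732]] [[253, 157], [269, 282], [337, 282], [341, 157]]
  rect [[0.5347, 0.2943], [0.4871, 0.2716], [0.4328, 0.3736], [0.4994, 0.4047]]
```

View pics/d.png

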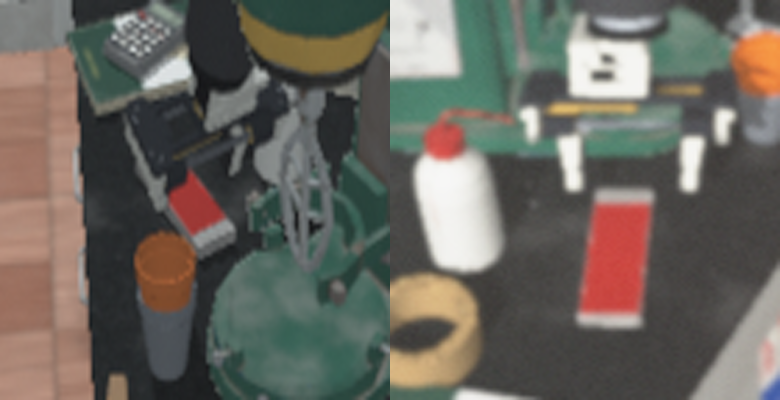

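```bash
python3 -m creep '[[87,0.3,0.14,0,0,0,0],[87,0,0,-0.7,0,0,0],[87,0,0,-0.6,0,0,0],[87,0,0,-0.4,0,0,0],[87,0,0,-0.1,0,0,0],[70,0,0,0,0,0,0],[50,0,0,0,0,0,0],[50,0,0,0,0,0,0]]' 50
python3 -m creep '[[50,0,0,0,0,0,0],[50,0,0,0,0,0,0],[50,0,0,0,0,0,0],[50,0,0,0,0,0,0]]'
```

```text
time_s: 10.57
tcp_pos: [0.4884, 0.3203, 0.0122]
eef_rot: [179.9, 20.1, -64.0]
contact_force: [-0.5, -0.5, 0.1]
gripper_width: 0.0723
gripper_force: 0.0
time_s: 10.9
tcp_pos: [0.4886, 0.3203, 0.0122]
eef_rot: [180.0, 20.1, -64.0]
contact_force: [1.0, -0.9, 2.4]
gripper_width: 0.053
gripper_force: 50.0
```

```bash
python3 -m creep '[[65,0,0,0,0,0,0],[65,0,0,-0.15,0,0,0],[65,0,0,-0.15,0,0,0],[65,0,0,0,0,0,0],[50,0,0,0,0,0,0],[50,0,0,0,0,0,0],[50,0,0,0,0,0,0],[50,0,0,0,0,0,0]]' 50
```

```text
time_s: 11.57
tcp_pos: [0.4877, 0.3198, 0.0038]
eef_rot: [179.8, 20.1, -64.0]
contact_force: [0.5, 0.5, -0.3]
gripper_width: 0.0545
gripper_force: 49.6
```

```bash
python3 -m creep '[[50,0,0,0.4,0,0,0],[50,-0.2,0,0.8,0,0,0],[50,-0.3,0,1,0,0,0],[50,-0.3,0,1,0,0,0],[50,-0.3,0,1,0,0,0],[50,-0.3,0,1,0,0,0],[50,-0.3,0,1,0,0,0],[50,-0.2,-0.3,1,0,0,0]]'
python3 -m creep '[[50,0,-0.8,1,0,0,0],[50,0,-1,1,0,0,0],[50,0,-1,0.5,0,0,0],[50,0,-1,0,0,0,0],[50,0,-1,0,0,0,0],[50,0,-1,0,0,0,0],[50,0,-1,0,0,0,0],[50,0,-1,0,0,0,0]]'
python3 -m creep '[[50,0,-1,0,0,0,0],[50,0,-1,0,0,0,0],[50,0,-1,0,0,0,0],[50,0,-1,0,0,0,7],[50,0,-1,0,0,0,7],[50,0,-0.9,0,0,0,7],[50,0,-0.4,0,0,0,7],[50,0,0,0,0,0,7]]'
python3 -m creep '[[50,0,0,0,0,0,7],[50,0,0,0,0,0,7],[50,0,0,0,0,0,7],[50,0,0,0,0,0,5],[50,0,0,0,0,0,0]]'
```

```text
time_s: 12.23
tcp_pos: [0.4394, 0.3126, 0.1859]
eef_rot: [179.9, 20.1, -64.0]
contact_force: [0.3, 1.7, -2.5]
gripper_width: 0.0544
gripper_force: 49.5
time_s: 12.9
tcp_pos: [0.4398, 0.116, 0.2473]
eef_rot: [179.9, 20.1, -64.0]
contact_force: [0.8, 0.1, -2.1]
gripper_width: 0.0547
gripper_force: 49.5
time_s: 13.57
tcp_pos: [0.4403, -0.0424, 0.2469]
eef_rot: [179.8, 20.1, -28.9]
contact_force: [0.5, 1.0, -2.2]
gripper_width: 0.0547
gripper_force: 49.5
time_s: 13.98
tcp_pos: [0.4403, -0.0395, 0.2468]
eef_rot: [179.9, 20.1, -2.7]
contact_force: [0.1, -0.5, -2.3]
gripper_width: 0.0546
gripper_force: 49.5
```

```bash
python3 -m creep '[[50,0,0,0,-0.35,-6.6,0],[50,0,0,0,-0.35,-6.6,0],[50,0.3,-0.2,0,-0.35,-6.6,0],[50,0.5,-0.2,0,-0.35,-6.6,0],[50,0.5,-0.2,-0.3,-0.35,-6.6,0],[50,0.5,-0.2,-1,-0.35,-6.6,0],[50,0.5,-0.2,-1,0,0,0],[50,0.37,0,-1,0,0,0]]'
python3 -m creep '[[50,0,0,-0.6,0,0,0],[50,0,0,-0.4,0,0,0],[50,0,0,0,0,0,0]]'
python3 w.py w4 red_panel rail white_panel
python3 - <<'E'
from h import *
p=capture("side");q=capture("scene")
cv2.imwrite('pics/side1.png',p["frame"][:,:,::-1])
a=p["frame"][170:310,250:400,::-1];w=cv2.imread('pics/w4.png')
cv2.imwrite('pics/e.png',np.hstack([cv2.resize(a,(428,400),interpolation=2),w[:,150:520]]))
E
```

```text
time_s: 14.65
tcp_pos: [0.5035, -0.0665, 0.1681]
eef_rot: [179.9, -18.6, -3.3]
contact_force: [1.2, 0.2, -1.5]
gripper_width: 0.0546
gripper_force: 49.5
time_s: 14.9
tcp_pos: [0.5036, -0.0666, 0.141]
eef_rot: [179.7, -18.3, -3.4]
contact_force: [-0.6, -0.0, -2.4]
gripper_width: 0.0542
gripper_force: 49.5
14.9 [ 0.5036 -0.0666  0.141 ] [179.7 -18.3  -3.4]
[ 0.532 -0.067  0.317] [-179.2, -0.2, -93.5] 316.10858645166303
red_panel 0.75 [269.0, 200.0, 381.0, 339.0]
   [[0.5347, -0.0188], [0.4609, -0.0183], [0.4562, -0.1101], [0.5275, -0.1213]] [[271, 205], [275, 282], [371, 281], [378, 206]]
  rect [[0.5377, -0.0171], [0.531, -0.1264], [0.4536, -0.1214], [0.4604, -0.0126]]
rail 0.94 [227.0, 195.0, 625.0, 274.0]
white_panel 0.94 [387.0, 191.0, 500.0, 329.0]
   [[0.5399, -0.1549], [0.4945, -0.1423], [0.4704, -0.159], [0.4835, -0.1647], [0.4813, -0.2156], [0.5223, -0.2377], [0.5371, -0.232]] [[412, 191], [402, 239], [421, 263], [426, 249], [479, 248], [499, 204], [492, 189]]
  rect [[0.5424, -0.1454], [0.5367, -0.2387], [0.4658, -0.2339], [0.4715, -0.1408]]
```

View pics/e.png

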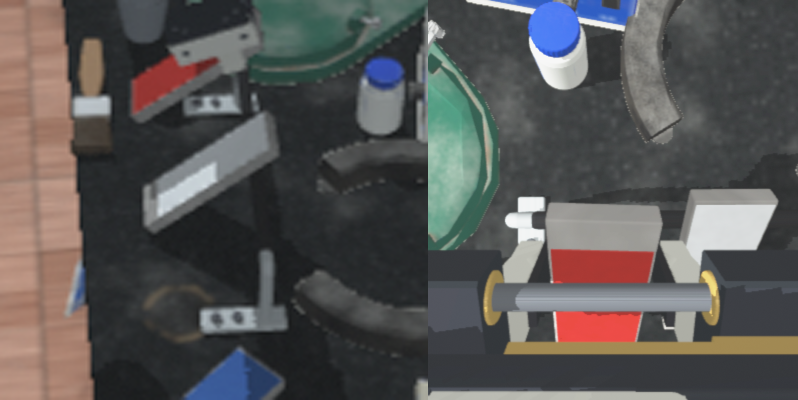

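Run:
```python
from h import *
p=capture("wrist")
for n,u,v,z in(("redup",271,205,.165),("redup",378,206,.165),("whup",412,191,.103),("whup",492,189,.103),("barL",250,220,.075),("barR",397,222,.075)): print(n,np.round(at(p,u,v,z),4)[:2])
f=p["frame"].astype(int).sum(2);print(f[195:250:3,396].tolist(),f[195:250:3,258].tolist(),f[195:250:3,560].tolist())
```

```text
redup [ 0.5358 -0.041 ]
redup [ 0.5323 -0.0936]
whup [ 0.5408 -0.1287]
whup [ 0.539 -0.184]
barL [ 0.5264 -0.0096]
barR [ 0.5183 -0.1236]
[162, 156, 146, 152, 204, 218, 214, 159, 171, 170, 173, 165, 160, 207, 190, 360, 555, 555, 556] [213, 223, 706, 731, 731, 731, 727, 286, 225, 238, 240, 246, 452, 731, 731, 637, 566, 558, 566] [150, 170, 528, 539, 539, 539, 482, 156, 168, 170, 172, 163, 316, 720, 721, 488, 416, 402, 422]
```

```bash
python3 -m creep '[[50,0.3,0,-0.2,0,0,0],[50,0,0,-0.6,0,0,0],[50,0,0,-0.6,0,0,0],[50,0,0,-0.4,0,0,0],[50,0,0,-0.2,0,0,0],[50,0,0,-0.1,0,0,0],[50,0,0,0,0,0,0]]'
python3 -m creep '[[50,0,0,-0.1,0,0,0],[50,0,0,-0.1,0,0,0],[50,0,0,0,0,0,0]]'
```

```text
time_s: 15.83
tcp_pos: [0.5133, -0.0655, 0.0903]
eef_rot: [179.7, -18.4, -3.1]
contact_force: [0.9, 0.2, -2.0]
gripper_width: 0.0544
gripper_force: 49.5
time_s: 16.08
tcp_pos: [0.5133, -0.0653, 0.0858]
eef_rot: [179.7, -18.5, -3.1]
contact_force: [-0.3, -0.9, -2.1]
gripper_width: 0.0546
gripper_force: 49.5
```

```bash
python3 -m creep '[[50,0,0,-0.1,0,0,0],[50,0,0,-0.1,0,0,0],[50,0,0,0,0,0,0]]'
```

```text
time_s: 16.33
tcp_pos: [0.5141, -0.0652, 0.0827]
eef_rot: [179.8, -18.7, -3.1]
contact_force: [-14.5, 4.3, 23.0]
gripper_width: 0.0544
gripper_force: 49.8
```

```bash
python3 -m creep '[[50,0,0,-0.1,0,0,0],[50,0,0,0,0,0,0]]'
python3 - <<'E'
from h import *
p=capture("side")
cv2.imwrite('pics/f.png',cv2.resize(p["frame"][170:260,270:380,::-1],(770,600),interpolation=2))
E
```

```text
time_s: 16.5
tcp_pos: [0.5149, -0.0652, 0.0817]
eef_rot: [179.8, -18.9, -3.1]
contact_force: [-23.1, 4.2, 40.2]
gripper_width: 0.0545
gripper_force: 50.1
```

View pics/f.png

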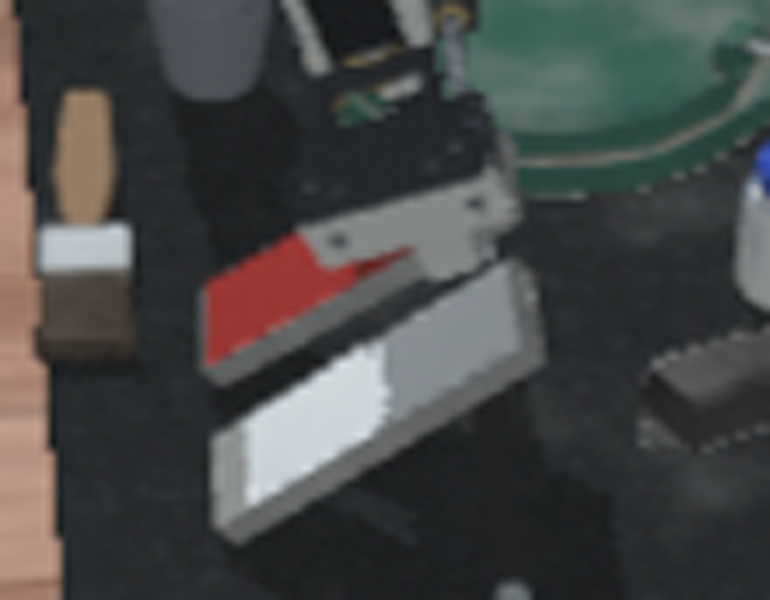

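```bash
python3 -m creep '[[50,-0.1,0,0.1,0,0,0],[50,-0.1,0,0,0,0,0],[57,0,0,0,0,0,0],[59,0,0,0,0,0,0],[61,0,0,0,0,0,0],[61,0,0,0,0,0,0]]'
python3 - <<'E'
from h import *
p=capture("side")
cv2.imwrite('pics/g.png',cv2.resize(p["frame"][170:260,270:380,::-1],(770,600),interpolation=2))
print([np.round(d["bbox"]).tolist() for t in("white_panel","red_panel") for d in search_frame(p,t)[:1]])
E
```

```text
time_s: 17.05
tcp_pos: [0.5084, -0.0653, 0.0805]
eef_rot: [179.7, -18.5, -3.1]
contact_force: [-0.3, -0.5, 0.9]
gripper_width: 0.0604
gripper_force: 0.0
[[300.0, 209.0, 350.0, 253.0], [298.0, 191.0, 343.0, 231.0]]
```

View pics/g.png

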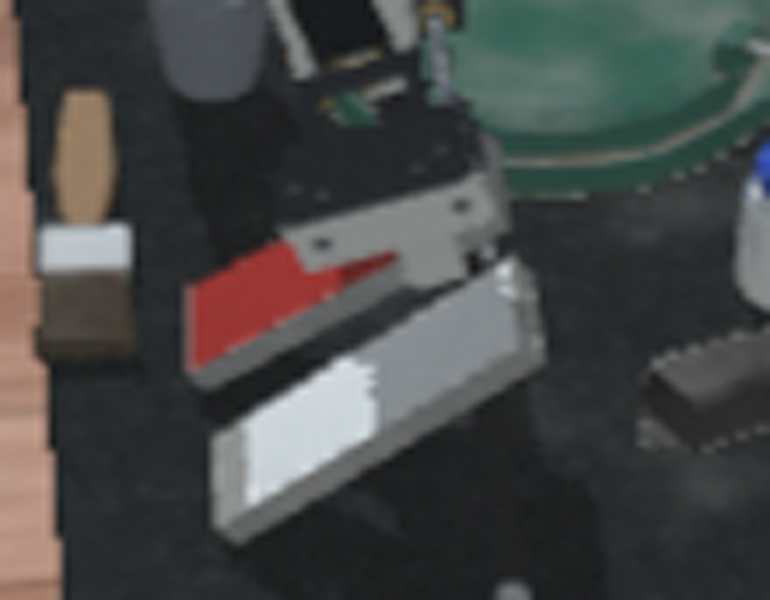

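```bash
python3 -m creep '[[61,-0.1,0,0.3,0,0,0],[61,-0.25,0,0.75,0,0,0],[61,-0.3,0,0.9,0,0,0],[70,-0.3,0,1,0,0,0],[80,0,0,1,0,0,0],[87,0,-0.3,1,0.3,6.6,0],[87,0,-0.6,1,0.3,6.6,0],[87,0,-1,0,0.3,6.6,0]]'
python3 -m creep '[[87,0,-1,0,0.3,6.6,0],[87,0,-1,0,0.3,6.6,0],[87,0,-1,0,0.3,5.5,0],[87,0,-1,0,0,0,0],[87,0,-1,0,0,0,0],[87,0,-1,0,0,0,0],[87,0,-1,0,0,0,6.7],[87,0,-1,0,0,0,6.7]]'
python3 -m creep '[[87,0,-1,-0.4,0,0,6.7],[87,0,-1,-0.7,0,0,6.7],[87,-0.3,-0.5,-1,0,0,6.7],[87,-0.2,0,-1,0,0,6.7],[87,0,0,-1,0,0,6.7],[87,0,0,-0.5,0,0,0],[87,0,0,0,0,0,0]]'
python3 -c "
from h import *
print(np.round(r.get_state()['joints'],1))"
python3 w.py w5 blue_panel; python3 look.py | grep -A1 -E 'blue_panel|white|scene|side|red_p'
```

```text
time_s: 17.87
tcp_pos: [0.4877, -0.1102, 0.2278]
eef_rot: [179.4, -1.2, -3.0]
contact_force: [2.7, 1.3, 0.4]
gripper_width: 0.0854
gripper_force: 0.0
time_s: 18.53
tcp_pos: [0.4853, -0.3135, 0.2204]
eef_rot: [179.1, 18.0, 10.4]
contact_force: [-0.7, -0.0, 0.1]
gripper_width: 0.0871
gripper_force: 0.0
time_s: 19.12
tcp_pos: [0.4701, -0.3735, 0.1031]
eef_rot: [179.3, 18.1, 43.7]
contact_force: [-0.7, 0.0, 0.5]
gripper_width: 0.0869
gripper_force: 0.0
[-10.7  22.6 -23.5  18.3 -55.6 132.5]
19.1167 [ 0.4701 -0.3735  0.1031] [179.3  18.1  43.7]
[ 0.561 -0.285  0.229] [144.5, -0.6, -46.1] 316.10858645166303
blue_panel 0.62 [294.0, 129.0, 369.0, 284.0]
   [[0.4832, -0.3352], [0.3606, -0.4406], [0.3932, -0.4799], [0.5144, -0.3769]] [[296, 130], [295, 280], [345, 282], [367, 138]]
  rect [[0.4822, -0.3341], [0.5185, -0.3722], [0.4087, -0.4964], [0.3576, -0.4418]]
scene [-0.06   1.132  1.111] [-128.2, -0.2, -153.3] 430.1474775320317
rail 0.74 [313.0, 220.0, 334.0, 236.0]
--
red_panel 0.92 [322.0, 187.0, 355.0, 221.0]
   [[0.583, -0.198], [0.577, -0.13], [0.41, -0.031], [0.415, -0.089]] [[329, 1
[... 269 characters left out ...]
, 209.0]
   [[0.583, -0.298], [0.583, -0.238], [0.41, -0.119], [0.418, -0.18]] [[339, 173], [333, 180], [359, 207], [363, 198]]
--
bottle_white 0.66 [282.0, 183.0, 297.0, 204.0]
   bottom@z0 [ 0.679 -0.027] top@.08 [ 0.691 -0.055]
--
side [ 0.335 -1.184  1.1  ] [-131.2, -0.7, -7.1] 518.9247099490423
rail 0.93 [319.0, 255.0, 352.0, 287.0]
--
red_panel 0.7 [297.0, 194.0, 335.0, 228.0]
   [[0.532, 0.048], [0.417, -0.024], [0.405, -0.084], [0.508, -0.029]] [[334, 194], [300, 212], [298, 226], [330, 211]]
blue_panel 0.71 [294.0, 291.0, 350.0, 344.0]
   [[0.507, -0.372], [0.475, -0.342], [0.362, -0.449], [0.397, -0.487], [0.508, -0.388]] [[347, 301], [333, 293], [293, 332], [309, 344], [348, 306]]
```

```bash
python3 -m creep '[[87,-0.16,-0.48,-0.6,0,0,-2],[87,0,0,-0.9,0,0,0],[87,0,0,-0.9,0,0,0],[87,0,0,-0.7,0,0,0],[87,0,0,-0.4,0,0,0],[87,0,0,-0.2,0,0,0],[87,0,0,0,0,0,0]]'
```

```text
time_s: 20.8
tcp_pos: [0.468, -0.3863, 0.0127]
eef_rot: [179.1, 18.0, 41.6]
contact_force: [0.7, 1.0, 0.2]
gripper_width: 0.0871
gripper_force: 0.0
```

```bash
python3 -m creep '[[87,0,0,-0.2,0,0,0],[87,0,0,-0.12,0,0,0],[70,0,0,0,0,0,0],[50,0,0,0,0,0,0],[50,0,0,0,0,0,0],[50,0,0,0,0,0,0],[50,0,0,0,0,0,0],[50,0,0,0,0,0,0]]' 50
```

```text
time_s: 21.47
tcp_pos: [0.4685, -0.3861, 0.006]
eef_rot: [179.0, 17.9, 41.6]
contact_force: [-1.2, 2.7, 1.0]
gripper_width: 0.0545
gripper_force: 49.8
```

```bash
python3 -m creep '[[50,0,0,0.5,0,0,0],[50,0,0,1,0,0,0],[50,0,0,1,0,0,0],[50,0,0,1,0,0,0],[50,0,0,1,0,0,0],[50,-0.2,0,1,0,0,0],[50,-0.2,0,1,0,0,0],[50,-0.2,0.2,1,0,0,-6.5]]'
python3 -m creep '[[50,0,0.6,0.5,0,0,-6.5],[50,0,0.8,0,0,0,-6.5],[50,0,0.8,0,0,0,-6.5],[50,0,0.8,0,0,0,-6.5],[50,0,0.8,0,0,0,-6.5],[50,0,0.8,0,0,0,-6.5],[50,0,0.7,0,0,0,0],[50,0,0.3,0,0,0,0]]'
python3 -m creep '[[50,0,0,0,-0.35,-6.6,0],[50,0,0,0,-0.35,-6.6,0],[50,0.3,0,0,-0.35,-6.6,0],[50,0.4,0,0,-0.35,-6.6,0],[50,0.4,0,-0.3,-0.35,-6.6,0],[50,0.4,0,-0.6,-0.35,-6.6,0],[50,0,0,-0.6,0,0,0],[50,0,0,0,0,0,0]]'
python3 w.py w6 blue_panel white_panel
```

```text
time_s: 22.13
tcp_pos: [0.4524, -0.3808, 0.1942]
eef_rot: [179.1, 17.9, 35.2]
contact_force: [-0.7, -0.1, -2.7]
gripper_width: 0.0545
gripper_force: 49.8
time_s: 22.8
tcp_pos: [0.4538, -0.2398, 0.2055]
eef_rot: [179.1, 17.9, -3.9]
contact_force: [-0.2, 0.5, -2.8]
gripper_width: 0.0543
gripper_force: 49.8
time_s: 23.47
tcp_pos: [0.4873, -0.2408, 0.1652]
eef_rot: [179.6, -21.4, -3.9]
contact_force: [0.5, 0.7, -2.8]
gripper_width: 0.0546
gripper_force: 49.8
23.4667 [ 0.4873 -0.2408  0.1652] [179.6 -21.4  -3.9]
[ 0.506 -0.241  0.343] [-176.1, -0.3, -94.1] 316.10858645166303
blue_panel 0.68 [269.0, 192.0, 385.0, 342.0]
   [[0.54, -0.1907], [0.4484, -0.1893], [0.4424, -0.2865], [0.53, -0.3021]] [[271, 193], [275, 282], [370, 281], [378, 195]]
  rect [[0.5413, -0.1877], [0.5328, -0.3076], [0.4404, -0.2997], [0.4489, -0.1822]]
white_panel 0.85 [167.0, 189.0, 267.0, 325.0]
   [[0.5436, -0.0815], [0.4875, -0.0989], [0.4859, -0.1349], [0.4712, -0.1403], [0.4927, -0.1693], [0.5486, -0.1599]] [[166, 197], [185, 250], [220, 249], [226, 263], [253, 240], [241, 187]]
  rect [[0.5505, -0.0796], [0.56, -0.1614], [0.4748, -0.1723], [0.4659, -0.0918]]
```

Run:
```python
from h import *
p=capture("wrist")
zb=.1652+.0413*np.sin(np.radians(39))-.005
for n,u,v,z in(("blup",271,193,zb),("blup",378,195,zb),("whup",166,197,.103),("whup",241,187,.103)): print(n,np.round(at(p,u,v,z),4)[:2])
d=outline_of(p,"white_panel")[0]["region"]
for c in range(165,250,8):
    k=np.where(d[:,c])[0]
    if len(k): print(c,k.min(),k.max(),end="; ")
f=p["frame"]
print(); [print(c,f[180:215:3,c].sum(1).tolist()) for c in(180,200,220,235)]
q=capture("side")
for t in("white_panel","red_panel"):
    d=outline_of(q,t)[0];c=max(cv2.findContours(d["region"].astype(np.uint8),0,1)[0],key=cv2.contourArea)
    print(t,d["conf"],cv2.approxPolyDP(c,3,True)[:,0].tolist())
```

```text
blup [ 0.5271 -0.2171]
blup [ 0.5223 -0.2715]
whup [ 0.5387 -0.1235]
whup [ 0.5424 -0.1816]
173 198 222; 181 196 244; 189 196 249; 197 196 249; 205 196 249; 213 196 249; 221 196 249; 229 196 260; 237 195 250; 245 200 240; 
180 [180, 182, 185, 192, 186, 223, 460, 469, 481, 597, 735, 738]
200 [202, 202, 211, 217, 219, 265, 458, 465, 475, 594, 735, 737]
220 [186, 185, 190, 202, 202, 265, 485, 490, 505, 612, 737, 737]
235 [174, 180, 179, 176, 143, 286, 475, 485, 525, 628, 738, 737]Traceback (most recent call last):
  File "<stdin>", line 13, in <module>
IndexError: list index out of range
```

```bash
python3 -m creep '[[50,0.36,0,-0.4,0,0,0],[50,0,0,-0.7,0,0,0],[50,0,0,-0.7,0,0,0],[50,0,0,-0.5,0,0,0],[50,0,0,-0.3,0,0,0],[50,0,0,-0.2,0,0,0],[50,0,0,-0.1,0,0,0],[50,0,0,0,0,0,0]]'
python3 -m creep '[[50,0,0,-0.1,0,0,0],[50,0,0,0,0,0,0]]'
```

```text
time_s: 24.48
tcp_pos: [0.5004, -0.2413, 0.0958]
eef_rot: [179.6, -21.7, -3.9]
contact_force: [-0.5, -0.8, -2.5]
gripper_width: 0.0541
gripper_force: 49.8
time_s: 24.65
tcp_pos: [0.5005, -0.2413, 0.0937]
eef_rot: [179.6, -21.7, -3.9]
contact_force: [-0.7, -0.4, -2.9]
gripper_width: 0.0543
gripper_force: 49.8
```

```bash
python3 -m creep '[[50,-0.1,0,-0.1,0,0,0],[50,0,0,-0.1,0,0,0],[50,0,0,-0.1,0,0,0],[50,0,0,0,0,0,0]]'
python3 -m creep '[[50,0,0,-0.08,0,0,0],[50,0,0,0,0,0,0]]'
```

```text
time_s: 24.98
tcp_pos: [0.4973, -0.2412, 0.0854]
eef_rot: [179.6, -21.7, -3.9]
contact_force: [-0.1, -0.7, -2.6]
gripper_width: 0.0541
gripper_force: 49.8
time_s: 25.15
tcp_pos: [0.4976, -0.2412, 0.0835]
eef_rot: [179.6, -21.7, -3.9]
contact_force: [0.4, -0.0, -2.8]
gripper_width: 0.0541
gripper_force: 49.8
```

```bash
python3 -m creep '[[50,0,0,-0.08,0,0,0],[50,0,0,0,0,0,0]]'
python3 -m creep '[[50,0,0,-0.06,0,0,0],[50,0,0,0,0,0,0]]'
```

```text
time_s: 25.32
tcp_pos: [0.4981, -0.2413, 0.0819]
eef_rot: [179.6, -21.7, -3.9]
contact_force: [-0.5, -0.4, -0.9]
gripper_width: 0.0545
gripper_force: 49.8
time_s: 25.48
tcp_pos: [0.4985, -0.2414, 0.0814]
eef_rot: [179.6, -21.8, -3.9]
contact_force: [-2.9, 1.2, 6.6]
gripper_width: 0.0542
gripper_force: 49.8
```

Contact. Release gently and retreat along the tool axis.

```bash
python3 -m creep '[[50,-0.05,0,0.05,0,0,0],[57,0,0,0,0,0,0],[58,0,0,0,0,0,0],[60,0,0,0,0,0,0],[60,0,0,0,0,0,0],[60,-0.1,0,0.3,0,0,0],[60,-0.28,0,0.7,0,0,0],[60,-0.36,0,0.9,0,0,0]]'
python3 -m creep '[[60,-0.3,0,0.9,0,0,0],[60,0,0,1,0,0,0],[60,0,0,1,0,3,0],[60,0,0,1,0,6,0],[60,0,0,1,0,6,0],[60,0,0,0.6,0,3,0],[60,0,0,0,0,0,0]]'
python3 - <<'E'
from h import *
s=capture("side");w=capture("wrist");q=capture("scene")
for p in(s,q):
    for t in("red_panel","white_panel","blue_panel"):
        for d in outline_of(p,t)[:1]:
            c=max(cv2.findContours(d["region"].astype(np.uint8),0,1)[0],key=cv2.contourArea)
            print(t,round(d["conf"],2),cv2.approxPolyDP(c,3,True)[:,0].tolist())
cv2.imwrite('pics/z.png',np.hstack([cv2.resize(s["frame"][150:310,270:390,::-1],(300,400),interpolation=2),w["frame"][:,100:540,::-1]]))
E
```

```text
time_s: 26.15
tcp_pos: [0.4768, -0.2411, 0.1283]
eef_rot: [179.6, -21.5, -3.9]
contact_force: [0.8, -0.0, 0.5]
gripper_width: 0.06
gripper_force: 0.0
time_s: 26.73
tcp_pos: [0.4735, -0.2419, 0.2706]
eef_rot: [178.3, -3.9, -3.6]
contact_force: [1.2, -0.2, -0.4]
gripper_width: 0.0601
gripper_force: 0.0
red_panel 0.74 [[342, 197], [337, 196], [331, 206], [321, 200], [297, 215], [298, 227], [341, 204]]
white_panel 0.91 [[345, 210], [305, 232], [301, 249], [307, 250], [346, 225]]
blue_panel 0.75 [[348, 234], [304, 255], [301, 272], [349, 249]]
red_panel 0.7 [[329, 186], [324, 195], [344, 218], [351, 220], [355, 210]]
white_panel 0.68 [[338, 174], [335, 183], [360, 205], [361, 195]]
blue_panel 0.77 [[347, 164], [344, 170], [368, 196], [373, 189]]
```

View pics/z.png

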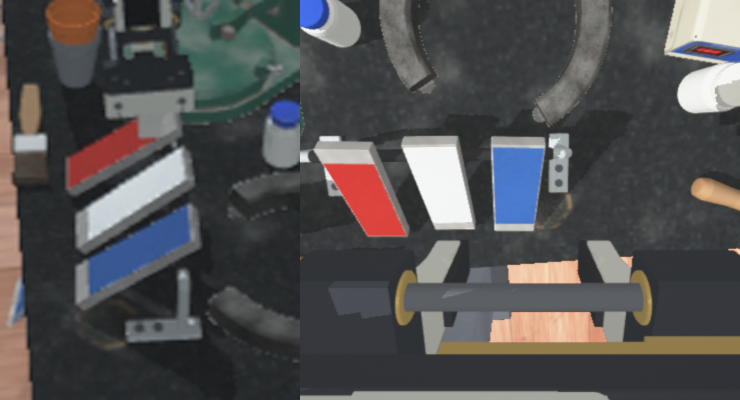

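Run:
```python
from h import *
p=capture("wrist")
for n,L,H in(("red",[(169,237),(208,237)],[(115,142),(175,144)]),("white",[(240,230),(274,229)],[(203,137),(258,137)]),("blue",[(295,230),(334,230)],[(291,138),(345,138)])):
    a=np.mean([at(p,u,v,.011)[:2] for u,v in L],0);b=np.mean([at(p,u,v,.108)[:2] for u,v in H],0)
    print(n,np.round(a,3),np.round(b,3),np.round(b-a,3),"mid",np.round((a+b)/2,3),"yaw",round(np.degrees(np.arctan2(*(b-a)[::-1])),1))
print(np.round([at(p,155,156,.075),at(p,360,152,.075)],3).tolist())
```

```text
red [ 0.4   -0.056] [ 0.533 -0.073] [ 0.133 -0.017] mid [ 0.467 -0.065] yaw -7.2
white [ 0.404 -0.152] [ 0.534 -0.158] [ 0.13  -0.006] mid [ 0.469 -0.155] yaw -2.6
blue [ 0.397 -0.231] [ 0.527 -0.244] [ 0.13  -0.013] mid [ 0.462 -0.238] yaw -5.6
[[0.518, -0.064, 0.075], [0.507, -0.29, 0.075]]
```

```bash
python3 -c "
from h import *
print(close_job())"
```

```text
the job is handed in; nothing more can be done
None
```

The job is handed in at about 27 s. The orange cup is nested in the grey one, and the red and blue panels lean on the rail either side of the white panel. By the last pictures they sit 80–90 mm from it and about 5° or less off square, and the white panel and bottles look unmoved. The hand-in call returned no verdict.

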